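# Find the fullest nail tin by feel and hold it up

## Task

I am about to nail a loose sheet of roofing iron back on and want the fullest of the three identical nail tins on the shelf: lift them clear of the shelf one after another to compare their weight, keeping them upright and standing the lighter ones back where they were without dropping them. Finish still holding the heaviest tin up, upright and still, at least a hand's width (100 mm) clear of the shelf, with the other two standing in their places; leave the seed dispenser, pump bottle, saucer and trowel alone.

Things in the scene. Friction and masses are not known exactly. Their poses are not given: they have to be found in the camera images.
- tin_a_mid (a point): one of three identical closed press-lid tins, green with a cream band, round, 60 mm across (62 at the rims), 84 mm tall, standing on the shelf, packed tight with nails so nothing shifts inside. All are under 0.8 kg, and their weights differ by at least 150 g from one to the next; which tin is heaviest changes every time. This point is the tin's centre, 42 mm above its underside; z is the tin's axis, up.
- tin_b_mid (a point): one of three identical closed press-lid tins, green with a cream band, round, 60 mm across (62 at the rims), 84 mm tall, standing on the shelf, packed tight with nails so nothing shifts inside. All are under 0.8 kg, and their weights differ by at least 150 g from one to the next; which tin is heaviest changes every time. This point is the tin's centre, 42 mm above its underside; z is the tin's axis, up.
- tin_c_mid (a point): one of three identical closed press-lid tins, green with a cream band, round, 60 mm across (62 at the rims), 84 mm tall, standing on the shelf, packed tight with nails so nothing shifts inside. All are under 0.8 kg, and their weights differ by at least 150 g from one to the next; which tin is heaviest changes every time. This point is the tin's centre, 42 mm above its underside; z is the tin's axis, up.
- dispenser: seed dispenser, cream plastic box with a green sloping lid and a green hinged letterbox flap at its front, about 130 x 165 mm and 170 mm tall, fixed to the shelf; leave it alone. Origin: centre of its underside; its front looks along its own -x.
- pump_bottle: blue plastic bottle with a white push-down pump top, 68 mm across, 176 mm tall, loose; leave it alone. Origin: centre of its underside; the spout points along its -x.
- saucer: round terracotta saucer, 144 mm across, 26 mm tall, loose; leave it alone. Origin: centre of its underside.
- trowel: stainless steel trowel with a wooden grip, 310 mm long, 30 mm tall, lying flat, loose; leave it alone. Origin: at shelf height where the blade meets the neck; the blade points along its +x and the grip along its -x.
Things that resemble listed ones, but are neither listed nor needed, are in the scene too. Leave any turquoise or yellow look-alike of the part that bears tin_a_mid alone.

How it is judged:
On the way:
1. a lighter tin has been lifted clear (15 mm) of the shelf to compare it (((height (world z) of tin_a_mid above 0.057 m and contact force between the fingers and tin_a above 0.5 N and contact force between tin_a_c0 and anything else below 4.1 N) or (height (world z) of tin_b_mid above 0.057 m and contact force between the fingers and tin_b above 0.5 N and contact force between tin_b_c0 and anything else below 4.1 N) or (height (world z) of tin_c_mid above 0.057 m and contact force between the fingers and tin_c above 0.5 N and contact force between tin_c_c0 and anything else below 4.1 N))), for 0.2 s.
At the end, for the whole second after the job is handed in: the heaviest tin (known by the load of its contents on its bottom plate, part _c0) is held by the fingers alone, upright within 0.3 rad, still, its underside 90 mm or more above the shelf; the other two stand upright on the shelf, at rest, let go, within 50 mm of where they stood (((height (world z) of tin_a_mid above 0.132 m and contact force between tin_a_c0 and anything else above 4.1 N and contact force between the fingers and tin_a above 2 N and angle between tin_a_mid's own z axis and vertical below 0.3 rad and linear speed of tin_a below 0.03 m/s and contact force between tin_a and dispenser below 0.1 N and contact force between tin_a and pump_bottle below 0.1 N and contact force between tin_a and saucer below 0.1 N and contact force between tin_a and trowel below 0.1 N and (height (world z) of tin_b_mid below 0.048 m and angle between tin_b_mid's own z axis and vertical below 0.1 rad and distance of tin_b_mid from where it was at the start of the episode below 0.05 m and linear speed of tin_b below 0.02 m/s and contact force between the fingers and tin_b below 0.1 N) and (height (world z) of tin_c_mid below 0.048 m and angle between tin_c_mid's own z axis and vertical below 0.1 rad and distance of tin_c_mid from where it was at the start of the episode below 0.05 m and linear speed of tin_c below 0.02 m/s and contact force between the fingers and tin_c below 0.1 N)) or (height (world z) of tin_b_mid above 0.132 m and contact force between tin_b_c0 and anything else above 4.1 N and contact force between the fingers and tin_b above 2 N and angle between tin_b_mid's own z axis and vertical below 0.3 rad and linear speed of tin_b below 0.03 m/s and contact force between tin_b and dispenser below 0.1 N and contact force between tin_b and pump_bottle below 0.1 N and contact force between tin_b and saucer below 0.1 N and contact force between tin_b and trowel below 0.1 N and (height (world z) of tin_a_mid below 0.048 m and angle between tin_a_mid's own z axis and vertical below 0.1 rad and distance of tin_a_mid from where it was at the start of the episode below 0.05 m and linear speed of tin_a below 0.02 m/s and contact force between the fingers and tin_a below 0.1 N) and (height (world z) of tin_c_mid below 0.048 m and angle between tin_c_mid's own z axis and vertical below 0.1 rad and distance of tin_c_mid from where it was at the start of the episode below 0.05 m and linear speed of tin_c below 0.02 m/s and contact force between the fingers and tin_c below 0.1 N)) or (height (world z) of tin_c_mid above 0.132 m and contact force between tin_c_c0 and anything else above 4.1 N and contact force between the fingers and tin_c above 2 N and angle between tin_c_mid's own z axis and vertical below 0.3 rad and linear speed of tin_c below 0.03 m/s and contact force between tin_c and dispenser below 0.1 N and contact force between tin_c and pump_bottle below 0.1 N and contact force between tin_c and saucer below 0.1 N and contact force between tin_c and trowel below 0.1 N and (height (world z) of tin_a_mid below 0.048 m and angle between tin_a_mid's own z axis and vertical below 0.1 rad and distance of tin_a_mid from where it was at the start of the episode below 0.05 m and linear speed of tin_a below 0.02 m/s and contact force between the fingers and tin_a below 0.1 N) and (height (world z) of tin_b_mid below 0.048 m and angle between tin_b_mid's own z axis and vertical below 0.1 rad and distance of tin_b_mid from where it was at the start of the episode below 0.05 m and linear speed of tin_b below 0.02 m/s and contact force between the fingers and tin_b below 0.1 N)))); the arm keeps its last pose, push and grip.
It fails at once if a tin is tipped more than 0.5 rad (angle between any of tin_a_mid, tin_b_mid, tin_c_mid's own z axis and vertical above 0.5 rad).
It fails at once if a tin is dropped from more than about 25 mm ((height (world z) of tin_a_mid above 0.062 m and contact force between the fingers and tin_a below 0.01 N and linear speed of tin_a above 0.3 m/s) or (height (world z) of tin_b_mid above 0.062 m and contact force between the fingers and tin_b below 0.01 N and linear speed of tin_b above 0.3 m/s) or (height (world z) of tin_c_mid above 0.062 m and contact force between the fingers and tin_c below 0.01 N and linear speed of tin_c above 0.3 m/s)).
It fails at once if two tins are off the shelf at once (height (world z) of each of tin_a_mid, tin_b_mid above 0.06 m or height (world z) of each of tin_a_mid, tin_c_mid above 0.06 m or height (world z) of each of tin_b_mid, tin_c_mid above 0.06 m).
It fails at once if the bottle, saucer or trowel is moved more than 30 mm, or the dispenser is pushed harder than 5 N (distance of any of pump_bottle, saucer, trowel from where it was at the start of the episode above 0.03 m or contact force between any of the arm, the fingers and dispenser above 5 N).
It also fails if it takes over 67 s, if anything falls off the work surface, if the arm or the gripper's body presses on something with over 40 N, if the wrist force passes 120 N, or if a joint passes its speed limit or range.

## Robot

A 6-joint arm with a two-finger parallel gripper is mounted at the origin on the work surface. World frame = base frame: x ahead of the robot, y to its left, z up, the work surface at z = 0. Lengths are in m, angles in rad, forces in N, time in s.
With the tool pointing down it reaches from about 0.375 to 0.925 m from the base axis. Payload 5.7 kg.
Tool frame: the origin (TCP) lies on the centre line of the jaws, within the pads' length; the fingertips stand 11 mm ahead of it and the grasp point (between the pads) lies 8 mm behind it; y points along the fingers, z is the direction in which the jaws open and shut, and the axes are right-handed (so a half turn about y gives the same grasp; the last joint's range is limited). The gripper opens to 88 mm and grips with 3 to 60 N. Pads are 20 mm wide; open, the fingers measure 115 mm over their backs; the gripper's body (75 mm by 178 mm) begins 61 mm behind the grasp point.
Start: joints at [-1.388, 0.359, 1.51, -0, 1.272, -0.115], TCP at [0.176, -0.574, 0.234] pointing down, gripper open.
Joint ranges: [-2.97, 2.97], [-1.01, 2.36], [0.21, 2.38], [-0.96, 4.11], [0.2, 2.71], [-2.98, 2.98]. Speed limits (rad/s): [2.39, 2.39, 3.14, 3.14, 3.14, 3.14].

## Interface

Orientations are given as a unit quaternion [w, x, y, z].
In Python, from station import manip, viewer, close_job, nets gives the robot as it stands.
- The arm moves only by the tool servo_tool, never from a script. Its argument "deltas" is a list of rows, each an object with "hand": the finger opening in mm, from 0 to 87.8; "slide": the shift along the tool's x, y, z in mm, a list of three; "yaw": the turn about the tool's y in rad. In form: [{"hand": hand, "slide": [x, y, z], "yaw": yaw}, ...]. A call has 1 to 12 rows; each row is the pose to reach, as a shift and turn from the pose commanded when the call began, along the tool's axes at that moment; what a row does not reach only later rows make up. A row lasts 1/12 s, in which the tool goes at most 41.7 mm and 7.16 degrees, less where a joint would pass 70% of its speed; a pose out of reach is approached as far as the arm can. A call with a gripper value outside its range is refused whole. The fingers move at their own pace and stop on an object; "newtons" is the grip in N (left out, the last holds). Time passes only in rows, so rows that repeat a pose let the fingers close. It gives the time, the measured TCP pose, the force and the opening at its end, in the units of the state.
- manip.get_obs(): the state, without advancing time (a new reading comes with each control period).
- viewer.grab_frame(name): name is "side" or "top"; returns (picture, depth): 420x560x3 uint8, red, green, blue; 420x560 float32, m along the optical axis (not along the pixel's ray), 0 where there is no reading.
- viewer.camera_model(name): a dict with "vertical_fov" (degrees; the focal length in pixels is half the picture's height over the tangent of half this angle, whatever the lens; pixels are square), "cx", "cy" (the principal point, pixels), "camera_from_world" (4x4, takes a point from world to camera coordinates). Camera axes: x right, y down, z forward; pixel columns grow to the right and rows downward; lengths in m; the calibration is good to about 2 mm. A picture is of the moment at which its call begins. camera_model takes no time and is no camera call.
- close_job(): hands the job in, once; it reports no verdict.
Trained networks look in the newest picture that a camera, given by its name, has taken for a name from the list of things; names that differ only in an ending like _2 or _b are one class to them, and where a whole thing is asked for, a point or a joint stands for the part that bears it (a point fixed in the world has none). Each returns a list of dicts, best first, with "conf" (0 to 1); they miss things now and then, are a little off and sometimes report something else, mostly with a low value. They report only what shows in the picture. A call takes as long as a camera call. They do not tell look-alikes from the thing itself.
- nets.look_for(camera, query): "extent" ([left, top, right, bottom] in pixels, round what is visible of it).
The state is a dict: "clock": time; "q": joint angles; "qvel": joint speeds; "effort": joint torques, N m; "ee_pos": TCP position; "ee_rot": TCP orientation; "wrist_force": force on the tool from outside, world axes, zero at the start; "moment": the same for the moment, N m; "finger_gap": finger opening in m.
Only numpy, scipy, OpenCV 4.12 (cv2) and the standard library are available. Lean on these libraries where they do the work, as an engineer would, in place of code of your own. Each camera call takes 0.05 s, during which the arm holds its last target.

## Working session

There is one attempt and no reset: what is moved stays moved. The work goes in short steps, Python scripts to look and compute and a tool call to move; the robot and the scene stay as the last step left them, time stands still between calls to the robot, and variables do not carry over. Pictures are saved under pics/ and viewed, and the job is handed in when it is done.

Besides the shell and the picture viewer there is one more tool, called after "Call:" as name([rows], argument=value, ...), one row to a line, values as JSON. servo_tool: Moves the arm, as the interface text tells. Its arguments: {"type":"object","properties":{"deltas":{"type":"array"},"newtons":{"type":"number"}},"required":["deltas"]}

```bash
mkdir -p pics; ls; python3 - <<'E'
from station import manip, viewer, nets
import cv2,numpy as np
o=manip.get_obs();print(o)
for n in("top","side"):
    p,d=viewer.grab_frame(n);cv2.imwrite(f"pics/{n}0.png",p[:,:,::-1]);np.save(f"pics/{n}0.npy",d)
    print(n,viewer.camera_model(n))
    print(nets.look_for(n,"tin_a_mid"))
E
```

```text
pics
{'clock': 0.0, 'q': array([-1.38808758e+00,  3.59495006e-01,  1.51142460e+00,  5.79055946e-06,
        1.27250667e+00, -1.15102144e-01]), 'qvel': array([ 0.00032307,  0.00078213, -0.00158614,  0.00029474,  0.0003497 ,
       -0.00056685]), 'effort': array([-4.94761807e-04, -5.15390289e+01, -2.70725584e+01,  6.74159545e-02,
        3.51848023e-02, -1.45003569e-04]), 'ee_pos': array([ 0.17592744, -0.57292571,  0.23281852]), 'ee_rot': array([ 0.10488278, -0.10492269,  0.69992975, -0.69863379]), 'wrist_force': array([ 0.13229742, -1.41390172,  0.57949994]), 'moment': array([ 0.03859971,  0.05664548, -0.06140826]), 'finger_gap': 0.08812129415640212}
top {'vertical_fov': 43.44369118762063, 'cx': 287.11514362090446, 'cy': 211.76746205892002, 'camera_from_world': array([[-7.97212700e-03, -9.99968149e-01,  3.81386330e-04,
         7.81435603e-02],
       [-9.98176075e-01,  7.93501469e-03, -5.98461188e-02,
         5.58564696e-01],
       [ 5.98411864e-02, -8.57791570e-04, -9.98207542e-01,
         1.39996813e+00],
       [ 0.00000000e+00,  0.00000000e+00,  0.00000000e+00,
         1.0000
[... 175 characters left out ...]
0.75}, {'extent': [415.6, 189.2, 439.4, 215.8], 'conf': 0.65}, {'extent': [397.1, 277.6, 424.9, 306.1], 'conf': 0.59}]
side {'vertical_fov': 47.74529351864823, 'cx': 288.78269039961583, 'cy': 207.95501240017, 'camera_from_world': array([[-0.98423255, -0.17648827, -0.01175497,  0.56958763],
       [-0.12918222,  0.76263229, -0.63380119,  0.08208666],
       [ 0.1208232 , -0.62228922, -0.77340667,  1.54062335],
       [ 0.        ,  0.        ,  0.        ,  1.        ]])}
[{'extent': [325.0, 149.4, 342.0, 176.8], 'conf': 0.74}, {'extent': [324.1, 126.8, 342.0, 150.2], 'conf': 0.69}, {'extent': [293.0, 129.0, 311.5, 152.3], 'conf': 0.67}, {'extent': [354.6, 147.9, 372.0, 173.3], 'conf': 0.63}]
```

View pics/top0.png

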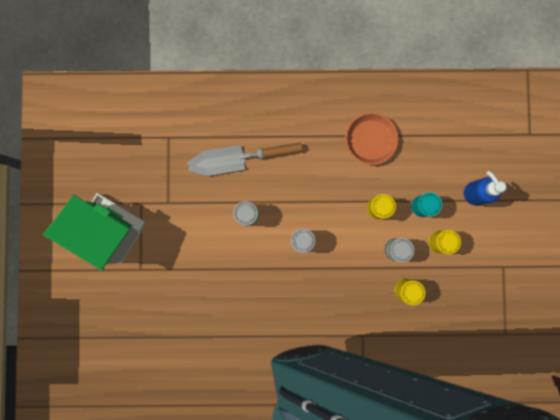

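View pics/side0.png

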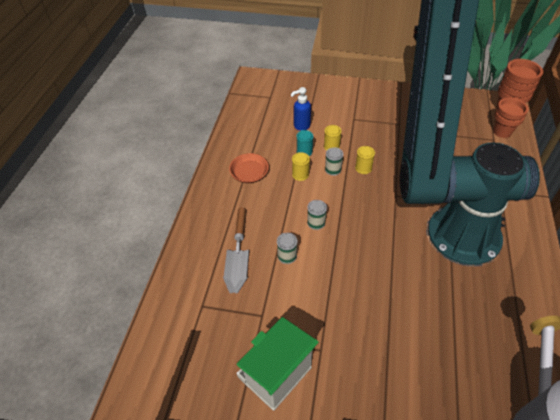

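```bash
python3 - <<'E'
import cv2
a=cv2.imread("pics/top0.png")[160:330,330:500];b=cv2.imread("pics/side0.png")[90:220,250:420]
cv2.imwrite("pics/c1.png",cv2.resize(a,None,fx=3.5,fy=3.5,interpolation=cv2.INTER_CUBIC))
cv2.imwrite("pics/c2.png",cv2.resize(b,None,fx=4,fy=4,interpolation=cv2.INTER_CUBIC))
E
```

```text
(no output)
```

View pics/c1.png

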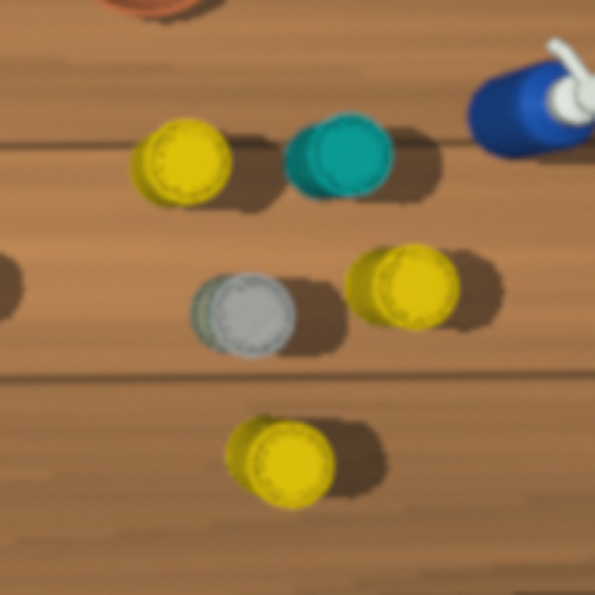

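View pics/c2.png

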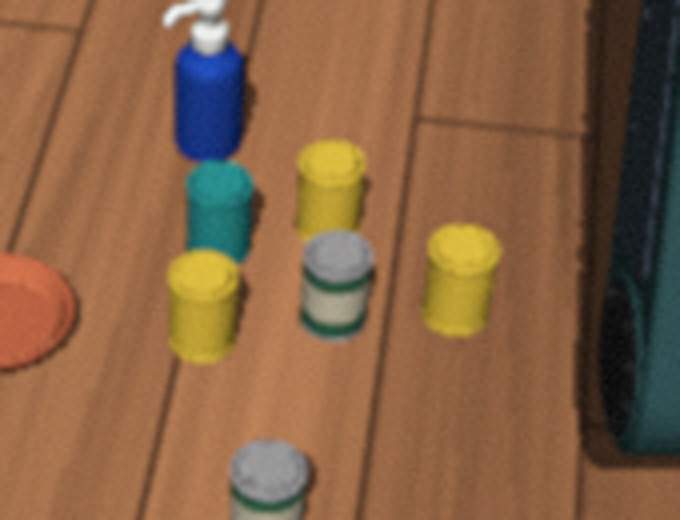

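Candidates in the top picture are grey lids at (246,213), (303,240) and (400,250), yellow look-alikes at (383,206), (447,242) and (412,292), and a turquoise one at (428,205). The crops show that only the grey-lidded ones have the green body with a cream band, so those are the three tins.

```bash
cat > h.py <<'E'
import numpy as np
from station import viewer
def cloud(cam,d):
    m=viewer.camera_model(cam);f=210/np.tan(np.radians(m["vertical_fov"]/2))
    v,u=np.mgrid[:420,:560]
    P=np.stack([(u-m["cx"])/f*d,(v-m["cy"])/f*d,d],-1)
    T=np.linalg.inv(m["camera_from_world"])
    return P@T[:3,:3].T+T[:3,3]
E
python3 - <<'E'
from h import *
import cv2
from scipy.spatial.transform import Rotation as R
for cam,seeds in(("top",{"L":(246,213),"M":(303,240),"R":(400,250),"y1":(383,206),"y2":(447,242),"y3":(412,292),"t":(428,205)}),("side",{"L":(288,241),"M":(317,207),"R":(335,154),"y1":(301,160),"y2":(333,131),"y3":(365,153),"t":(304,137)})):
    d=np.load(f"pics/{cam}0.npy");W=cloud(cam,d)
    for k,(u,v) in seeds.items():
        c=W[max(v-20,0):v+21,u-20:u+21].reshape(-1,3);s=W[v,u]
        c=c[(c[:,2]>.078)&(c[:,2]<.093)&(np.hypot(*(c[:,:2]-s[:2]).T)<.05)].astype(np.float32)
        (x,y),r=cv2.minEnclosingCircle(c[:,:2].copy())
        print(cam,k,len(c),c.mean(0).round(4),"circ",round(x,4),round(y,4),round(r,4))
for q in([ 0.10488278, -0.10492269,  0.69992975, -0.69863379],):
    print(R.from_quat(q[1:]+q[:1]).as_matrix().round(3))
E
```

```text
top L 424 [0.554  0.1804 0.083 ] circ 0.5542 0.1803 0.0311
top M 397 [0.4832 0.0344 0.0828] circ 0.4831 0.0343 0.0307
top R 419 [ 0.4569 -0.2184  0.0827] circ 0.4573 -0.2179 0.0315
top y1 418 [ 0.5699 -0.1736  0.0827] circ 0.5694 -0.1739 0.0313
top y2 420 [ 0.4765 -0.3378  0.0826] circ 0.4765 -0.3383 0.0311
top y3 413 [ 0.3478 -0.2443  0.0826] circ 0.3474 -0.244 0.0318
top t 415 [ 0.5739 -0.293   0.0827] circ 0.5746 -0.293 0.0316
side L 226 [0.5523 0.1814 0.0816] circ 0.5544 0.1806 0.0325
side M 204 [0.4824 0.0353 0.0814] circ 0.4803 0.0354 0.0329
side R 140 [ 0.4558 -0.2168  0.0815] circ 0.4542 -0.2173 0.0333
side y1 140 [ 0.5684 -0.1723  0.0814] circ 0.568 -0.1703 0.0333
side y2 121 [ 0.4756 -0.3363  0.0812] circ 0.4747 -0.3363 0.0331
side y3 133 [ 0.3476 -0.2428  0.0812] circ 0.3465 -0.2433 0.0327
side t 121 [ 0.5734 -0.2911  0.0817] circ 0.5732 -0.2903 0.0322
[[-0.956 -0.     0.293]
 [-0.293  0.002 -0.956]
 [-0.    -1.    -0.002]]
```

Call:
servo_tool([
  {"hand": 87,"slide": [-15,0,-10],"yaw": 0},
  {"hand": 87,"slide": [-45,0,-31],"yaw": 0},
  {"hand": 87,"slide": [-80,0,-55],"yaw": 0},
  {"hand": 87,"slide": [-114,0,-79],"yaw": 0},
  {"hand": 87,"slide": [-148,0,-102],"yaw": 0},
  {"hand": 87,"slide": [-182,0,-126],"yaw": 0},
  {"hand": 87,"slide": [-216,0,-149],"yaw": 0},
  {"hand": 87,"slide": [-250,0,-173],"yaw": 0},
  {"hand": 87,"slide": [-284,0,-196],"yaw": 0},
  {"hand": 87,"slide": [-318,0,-220],"yaw": 0},
  {"hand": 87,"slide": [-350,0,-242],"yaw": 0},
  {"hand": 87,"slide": [-373,0,-258],"yaw": 0},
], newtons=35)

```text
clock: 1.2
ee_pos: [0.4581, -0.2136, 0.2337]
ee_rot: [0.106, -0.105, 0.7, -0.699]
wrist_force: [0.3, -0.4, 1.0]
finger_gap: 0.0869
```

Call:
servo_tool([
  {"hand": 87,"slide": [0,0,0],"yaw": 0},
  {"hand": 87,"slide": [0,0,0],"yaw": 0},
  {"hand": 87,"slide": [0,0,0],"yaw": 0},
])

```text
clock: 1.45
ee_pos: [0.4564, -0.2171, 0.2336]
ee_rot: [0.105, -0.106, 0.699, -0.699]
wrist_force: [-0.2, -0.5, 0.6]
finger_gap: 0.087
```

```bash
python3 - <<'E'
from station import manip
from scipy.spatial.transform import Rotation as R
import numpy as np
o=manip.get_obs();print(o["clock"],o["ee_pos"],o["wrist_force"],o["q"])
q=o["ee_rot"];M=R.from_quat([*q[1:],q[0]]).as_matrix();print(M.round(3))
print((np.array([.4568,-.2178,.043])-o["ee_pos"])@M*1000)
E
```

```text
1.45 [ 0.45639811 -0.21713965  0.23356609] [-0.23811083 -0.4719352   0.56038688] [-5.80513697e-01  2.23098759e-01  1.70985900e+00 -4.47142742e-04
  1.20919323e+00  6.91615460e-01]
[[-0.956 -0.001  0.294]
 [-0.294 -0.    -0.956]
 [ 0.001 -1.    -0.   ]]
[ -0.31890854 190.56579487   0.78053593]
```

Call:
servo_tool([
  {"hand": 87,"slide": [0,20,1],"yaw": 0},
  {"hand": 87,"slide": [0,50,1],"yaw": 0},
  {"hand": 87,"slide": [0,80,1],"yaw": 0},
  {"hand": 87,"slide": [0,105,1],"yaw": 0},
  {"hand": 87,"slide": [0,125,1],"yaw": 0},
  {"hand": 87,"slide": [0,145,1],"yaw": 0},
  {"hand": 87,"slide": [0,160,1],"yaw": 0},
  {"hand": 87,"slide": [0,172,1],"yaw": 0},
  {"hand": 87,"slide": [0,182,1],"yaw": 0},
  {"hand": 87,"slide": [0,188,1],"yaw": 0},
  {"hand": 87,"slide": [0,190,1],"yaw": 0},
  {"hand": 87,"slide": [0,190,1],"yaw": 0},
])

```text
clock: 2.45
ee_pos: [0.4569, -0.2188, 0.0435]
ee_rot: [0.104, -0.105, 0.699, -0.699]
wrist_force: [0.0, -0.0, 0.6]
finger_gap: 0.087
```

Call:
servo_tool([
  {"hand": 87,"slide": [0,0,0],"yaw": 0},
  {"hand": 70,"slide": [0,0,0],"yaw": 0},
  {"hand": 62,"slide": [0,0,0],"yaw": 0},
  {"hand": 58,"slide": [0,0,0],"yaw": 0},
  {"hand": 54,"slide": [0,0,0],"yaw": 0},
  {"hand": 50,"slide": [0,0,0],"yaw": 0},
  {"hand": 50,"slide": [0,0,0],"yaw": 0},
  {"hand": 50,"slide": [0,0,0],"yaw": 0},
  {"hand": 50,"slide": [0,0,0],"yaw": 0},
  {"hand": 50,"slide": [0,0,0],"yaw": 0},
])

```text
clock: 3.28
ee_pos: [0.4576, -0.2188, 0.044]
ee_rot: [-0.105, 0.105, -0.699, 0.7]
wrist_force: [-0.4, -1.0, 5.3]
finger_gap: 0.0602
```

```bash
python3 - <<'E'
from station import manip,viewer
import cv2
o=manip.get_obs();print(o["clock"],o["ee_pos"],o["wrist_force"],o["finger_gap"])
p,d=viewer.grab_frame("side");cv2.imwrite("pics/s1.png",p[:,:,::-1])
E
```

```text
3.2833 [ 0.45762387 -0.21877421  0.04398509] [-0.4285877  -0.97773816  5.33353104] 0.06023653615577741
```

View pics/s1.png

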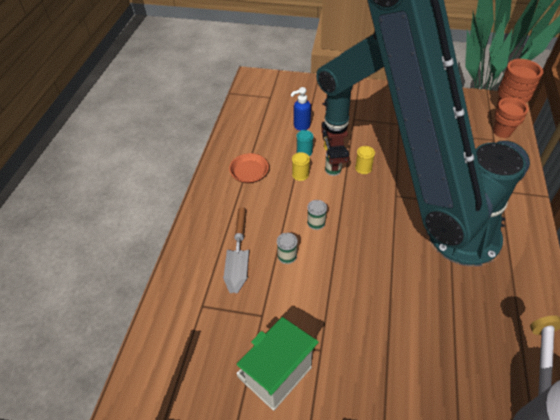

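The jaws have closed on tin R at pixel (335,160), with a 60 mm gap as expected. Next I lift it and weigh it.

Call:
servo_tool([
  {"hand": 50,"slide": [0,-3,0],"yaw": 0},
  {"hand": 50,"slide": [0,-8,0],"yaw": 0},
  {"hand": 50,"slide": [0,-15,0],"yaw": 0},
  {"hand": 50,"slide": [0,-22,0],"yaw": 0},
  {"hand": 50,"slide": [0,-29,0],"yaw": 0},
  {"hand": 50,"slide": [0,-35,0],"yaw": 0},
  {"hand": 50,"slide": [0,-39,0],"yaw": 0},
  {"hand": 50,"slide": [0,-40,0],"yaw": 0},
  {"hand": 50,"slide": [0,-40,0],"yaw": 0},
  {"hand": 50,"slide": [0,-40,0],"yaw": 0},
  {"hand": 50,"slide": [0,-40,0],"yaw": 0},
  {"hand": 50,"slide": [0,-40,0],"yaw": 0},
])

```text
clock: 4.33
ee_pos: [0.4569, -0.2183, 0.0833]
ee_rot: [0.105, -0.105, 0.7, -0.699]
wrist_force: [0.2, 1.0, -3.8]
finger_gap: 0.0606
```

```bash
cat > w.py <<'E'
from station import manip,viewer
import numpy as np,cv2,sys
F=[];E=[]
for i in range(10):
    p,d=viewer.grab_frame("side");o=manip.get_obs();F.append(o["wrist_force"]);E.append(o["effort"])
print(o["clock"],o["ee_pos"],o["finger_gap"],"\nF",np.mean(F,0),np.std(F,0),"\nE",np.mean(E,0).round(2),"q",o["q"].round(3))
cv2.imwrite(sys.argv[1],cv2.resize(p[80:300,180:460,::-1],None,fx=2.5,fy=2.5))
E
python3 w.py pics/lift1.png
```

```text
4.8333 [ 0.45721899 -0.2184315   0.0836365 ] 0.05974125642196107 
F [-0.19632669 -0.09250549 -3.80466909] [0.35851042 0.33752438 0.48454541] 
E [ 0.000e+00 -4.834e+01 -1.891e+01  4.000e-02 -2.000e-02 -0.000e+00] q [-0.582  0.421  1.869  0.     0.851  0.691]
```

View pics/lift1.png

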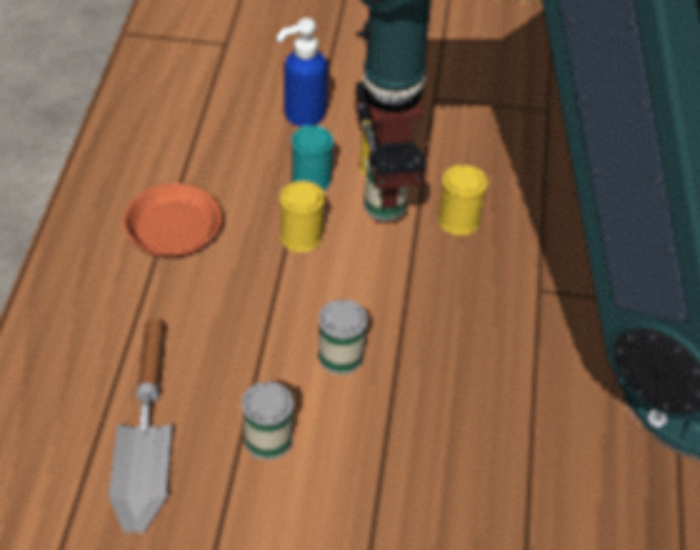

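Tin R is clear of the shelf and upright (picture pixel (385,195)), and weighs about 4.4 N net. I'm setting it back down.

Call:
servo_tool([
  {"hand": 50,"slide": [0,4,0],"yaw": 0},
  {"hand": 50,"slide": [0,10,0],"yaw": 0},
  {"hand": 50,"slide": [0,17,0],"yaw": 0},
  {"hand": 50,"slide": [0,24,0],"yaw": 0},
  {"hand": 50,"slide": [0,30,0],"yaw": 0},
  {"hand": 50,"slide": [0,34,0],"yaw": 0},
  {"hand": 50,"slide": [0,37,0],"yaw": 0},
  {"hand": 50,"slide": [0,39,0],"yaw": 0},
  {"hand": 50,"slide": [0,40,0],"yaw": 0},
  {"hand": 50,"slide": [0,40,0],"yaw": 0},
  {"hand": 50,"slide": [0,40,0],"yaw": 0},
  {"hand": 50,"slide": [0,40,0],"yaw": 0},
])

```text
clock: 5.83
ee_pos: [0.457, -0.2183, 0.044]
ee_rot: [0.105, -0.105, 0.699, -0.699]
wrist_force: [-2.6, 1.8, 4.9]
finger_gap: 0.0601
```

Call:
servo_tool([
  {"hand": 62,"slide": [0,0,0],"yaw": 0},
  {"hand": 66,"slide": [0,0,0],"yaw": 0},
  {"hand": 75,"slide": [0,0,0],"yaw": 0},
  {"hand": 87,"slide": [0,0,0],"yaw": 0},
  {"hand": 87,"slide": [0,0,0],"yaw": 0},
  {"hand": 87,"slide": [0,0,0],"yaw": 0},
])

```text
clock: 6.33
ee_pos: [0.4574, -0.2185, 0.0437]
ee_rot: [-0.105, 0.105, -0.699, 0.699]
wrist_force: [-0.6, -0.0, 0.6]
finger_gap: 0.086
```

Call:
servo_tool([
  {"hand": 87,"slide": [0,-6,0],"yaw": 0},
  {"hand": 87,"slide": [0,-18,0],"yaw": 0},
  {"hand": 87,"slide": [0,-36,0],"yaw": 0},
  {"hand": 87,"slide": [0,-56,0],"yaw": 0},
  {"hand": 87,"slide": [0,-76,0],"yaw": 0},
  {"hand": 87,"slide": [0,-96,0],"yaw": 0},
  {"hand": 87,"slide": [0,-110,0],"yaw": 0},
  {"hand": 87,"slide": [0,-120,0],"yaw": 0},
  {"hand": 87,"slide": [0,-120,0],"yaw": 0},
  {"hand": 87,"slide": [0,-120,0],"yaw": 0},
])

```text
clock: 7.17
ee_pos: [0.4573, -0.2185, 0.1639]
ee_rot: [-0.105, 0.105, -0.699, 0.699]
wrist_force: [-0.2, -0.1, 0.5]
finger_gap: 0.0874
```

```bash
python3 w.py pics/up1.png; python3 - <<'E'
from station import manip
from scipy.spatial.transform import Rotation as R
import numpy as np
o=manip.get_obs()
q=o["ee_rot"];M=R.from_quat([*q[1:],q[0]]).as_matrix();print(M.round(3))
print((np.array([.4829,.0346,.163])-o["ee_pos"])@M*1000)
E
```

```text
7.6667 [ 0.45708564 -0.2183438   0.16333687] 0.08714166367706369 
F [-0.14208777  0.07514667  0.2507343 ] [0.6095206  0.61118513 0.59201006] 
E [ 1.000e-02 -4.390e+01 -2.274e+01  6.000e-02 -3.000e-02  0.000e+00] q [-0.582  0.306  1.793  0.     1.043  0.691]
[[-0.956 -0.001  0.293]
 [-0.293  0.    -0.956]
 [ 0.    -1.    -0.001]]
[ -98.89172416    0.43810365 -234.23769214]
```

View pics/up1.png

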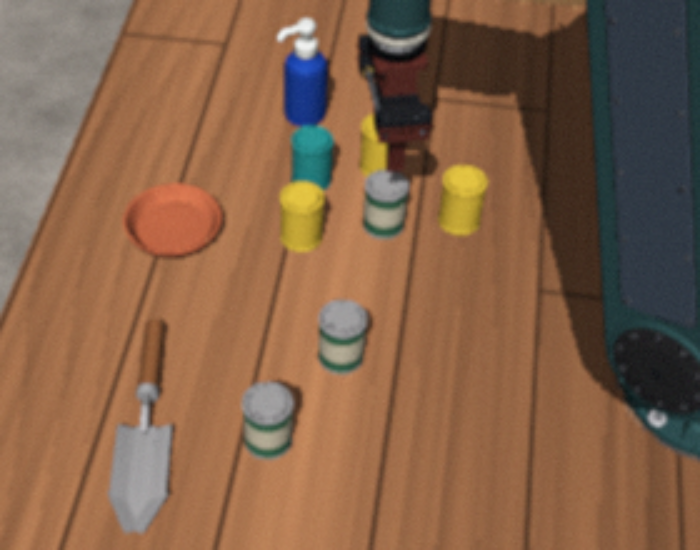

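Tin R is standing upright again at picture pixel (386,205). Next is the middle tin.

Call:
servo_tool([
  {"hand": 87,"slide": [-5,0,-12],"yaw": 0},
  {"hand": 87,"slide": [-16,0,-38],"yaw": 0},
  {"hand": 87,"slide": [-30,0,-70],"yaw": 0},
  {"hand": 87,"slide": [-43,0,-102],"yaw": 0},
  {"hand": 87,"slide": [-57,0,-135],"yaw": 0},
  {"hand": 87,"slide": [-70,0,-167],"yaw": 0},
  {"hand": 87,"slide": [-84,0,-200],"yaw": 0},
  {"hand": 87,"slide": [-94,0,-222],"yaw": 0},
  {"hand": 87,"slide": [-99,0,-234],"yaw": 0},
  {"hand": 87,"slide": [-99,0,-234],"yaw": 0},
  {"hand": 87,"slide": [-99,0,-234],"yaw": 0},
  {"hand": 87,"slide": [-99,0,-234],"yaw": 0},
])

```text
clock: 8.67
ee_pos: [0.4829, 0.0341, 0.1637]
ee_rot: [-0.105, 0.105, -0.699, 0.699]
wrist_force: [0.0, -0.5, 0.8]
finger_gap: 0.0871
```

Call:
servo_tool([
  {"hand": 87,"slide": [0,10,0],"yaw": 0},
  {"hand": 87,"slide": [0,30,0],"yaw": 0},
  {"hand": 87,"slide": [0,50,0],"yaw": 0},
  {"hand": 87,"slide": [0,70,0],"yaw": 0},
  {"hand": 87,"slide": [0,87,0],"yaw": 0},
  {"hand": 87,"slide": [0,100,0],"yaw": 0},
  {"hand": 87,"slide": [0,110,0],"yaw": 0},
  {"hand": 87,"slide": [0,117,0],"yaw": 0},
  {"hand": 87,"slide": [0,120,0],"yaw": 0},
  {"hand": 87,"slide": [0,120,0],"yaw": 0},
  {"hand": 87,"slide": [0,120,0],"yaw": 0},
])

```text
clock: 9.58
ee_pos: [0.4835, 0.0341, 0.0439]
ee_rot: [-0.105, 0.105, -0.699, 0.699]
wrist_force: [-0.2, -0.7, 0.3]
finger_gap: 0.0868
```

Call:
servo_tool([
  {"hand": 87,"slide": [0,0,0],"yaw": 0},
  {"hand": 70,"slide": [0,0,0],"yaw": 0},
  {"hand": 62,"slide": [0,0,0],"yaw": 0},
  {"hand": 58,"slide": [0,0,0],"yaw": 0},
  {"hand": 54,"slide": [0,0,0],"yaw": 0},
  {"hand": 50,"slide": [0,0,0],"yaw": 0},
  {"hand": 50,"slide": [0,0,0],"yaw": 0},
  {"hand": 50,"slide": [0,0,0],"yaw": 0},
  {"hand": 50,"slide": [0,0,0],"yaw": 0},
  {"hand": 50,"slide": [0,0,0],"yaw": 0},
])

```text
clock: 10.42
ee_pos: [0.4836, 0.0341, 0.044]
ee_rot: [-0.105, 0.105, -0.699, 0.699]
wrist_force: [-1.1, -3.5, 4.9]
finger_gap: 0.0604
```

Call:
servo_tool([
  {"hand": 50,"slide": [0,-3,0],"yaw": 0},
  {"hand": 50,"slide": [0,-8,0],"yaw": 0},
  {"hand": 50,"slide": [0,-15,0],"yaw": 0},
  {"hand": 50,"slide": [0,-22,0],"yaw": 0},
  {"hand": 50,"slide": [0,-29,0],"yaw": 0},
  {"hand": 50,"slide": [0,-35,0],"yaw": 0},
  {"hand": 50,"slide": [0,-39,0],"yaw": 0},
  {"hand": 50,"slide": [0,-40,0],"yaw": 0},
  {"hand": 50,"slide": [0,-40,0],"yaw": 0},
  {"hand": 50,"slide": [0,-40,0],"yaw": 0},
  {"hand": 50,"slide": [0,-40,0],"yaw": 0},
  {"hand": 50,"slide": [0,-40,0],"yaw": 0},
])

```text
clock: 11.42
ee_pos: [0.4829, 0.0343, 0.0833]
ee_rot: [0.105, -0.105, 0.699, -0.699]
wrist_force: [-0.1, -0.2, -6.5]
finger_gap: 0.0602
```

```bash
python3 w.py pics/lift2.png
```

```text
11.9167 [0.48319972 0.03434758 0.08366729] 0.06018409103533299 
F [ 0.05841836  0.21771695 -6.55578329] [0.40081507 0.48211084 0.39377477] 
E [ 0.000e+00 -4.736e+01 -1.891e+01  3.000e-02 -4.000e-02 -0.000e+00] q [-0.072  0.397  1.917  0.     0.827  1.201]
```

View pics/lift2.png

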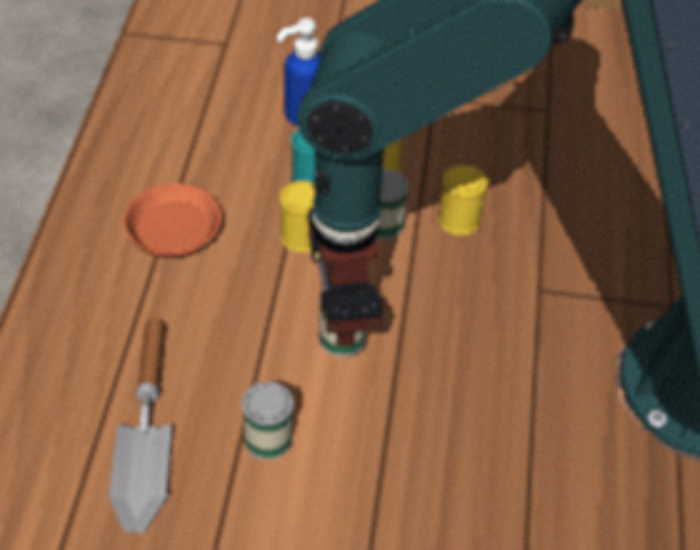

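Tin M is lifted and upright, and weighs about 6.8 N net. I'm setting it back down, then weighing the last tin.

Call:
servo_tool([
  {"hand": 50,"slide": [0,4,0],"yaw": 0},
  {"hand": 50,"slide": [0,10,0],"yaw": 0},
  {"hand": 50,"slide": [0,17,0],"yaw": 0},
  {"hand": 50,"slide": [0,24,0],"yaw": 0},
  {"hand": 50,"slide": [0,30,0],"yaw": 0},
  {"hand": 50,"slide": [0,34,0],"yaw": 0},
  {"hand": 50,"slide": [0,37,0],"yaw": 0},
  {"hand": 50,"slide": [0,39,0],"yaw": 0},
  {"hand": 50,"slide": [0,40,0],"yaw": 0},
  {"hand": 50,"slide": [0,40,0],"yaw": 0},
  {"hand": 50,"slide": [0,40,0],"yaw": 0},
  {"hand": 50,"slide": [0,40,0],"yaw": 0},
])

```text
clock: 12.92
ee_pos: [0.483, 0.0344, 0.044]
ee_rot: [0.105, -0.105, 0.699, -0.699]
wrist_force: [-2.3, 0.0, 0.0]
finger_gap: 0.0606
```

Call:
servo_tool([
  {"hand": 62,"slide": [0,0,0],"yaw": 0},
  {"hand": 66,"slide": [0,0,0],"yaw": 0},
  {"hand": 75,"slide": [0,0,0],"yaw": 0},
  {"hand": 87,"slide": [0,0,0],"yaw": 0},
  {"hand": 87,"slide": [0,0,0],"yaw": 0},
  {"hand": 87,"slide": [0,0,0],"yaw": 0},
])

```text
clock: 13.42
ee_pos: [0.4835, 0.0343, 0.0438]
ee_rot: [0.105, -0.105, 0.699, -0.699]
wrist_force: [0.7, 0.1, -0.3]
finger_gap: 0.086
```

Call:
servo_tool([
  {"hand": 87,"slide": [0,-6,0],"yaw": 0},
  {"hand": 87,"slide": [0,-18,0],"yaw": 0},
  {"hand": 87,"slide": [0,-36,0],"yaw": 0},
  {"hand": 87,"slide": [0,-56,0],"yaw": 0},
  {"hand": 87,"slide": [0,-76,0],"yaw": 0},
  {"hand": 87,"slide": [0,-96,0],"yaw": 0},
  {"hand": 87,"slide": [0,-110,0],"yaw": 0},
  {"hand": 87,"slide": [0,-120,0],"yaw": 0},
  {"hand": 87,"slide": [0,-120,0],"yaw": 0},
  {"hand": 87,"slide": [0,-120,0],"yaw": 0},
])

```text
clock: 14.25
ee_pos: [0.4833, 0.0343, 0.1639]
ee_rot: [-0.105, 0.105, -0.699, 0.699]
wrist_force: [0.2, -0.8, 0.7]
finger_gap: 0.0871
```

```bash
python3 w.py pics/up2.png; python3 - <<'E'
from station import manip
from scipy.spatial.transform import Rotation as R
import numpy as np
o=manip.get_obs()
q=o["ee_rot"];M=R.from_quat([*q[1:],q[0]]).as_matrix()
print((np.array([.554,.1806,.163])-o["ee_pos"])@M*1000)
E
```

```text
14.75 [0.48303721 0.03432291 0.16336789] 0.08677927576323954 
F [-0.0818169   0.09294192  0.40833282] [0.36831662 0.38690695 0.54844996] 
E [ 1.000e-02 -4.158e+01 -2.240e+01  4.000e-02 -6.000e-02  0.000e+00] q [-0.072  0.277  1.839  0.     1.027  1.201]
[-110.75791492    0.34080209 -119.0185189 ]
```

View pics/up2.png

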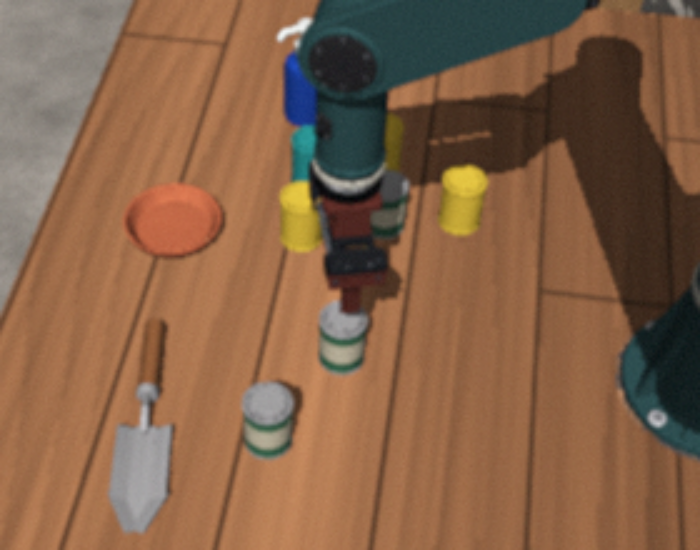

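Tin M is standing at picture pixel (343,338), and nothing else has moved. I'm going on to the last tin.

Call:
servo_tool([
  {"hand": 87,"slide": [-8,0,-9],"yaw": 0},
  {"hand": 87,"slide": [-25,0,-27],"yaw": 0},
  {"hand": 87,"slide": [-45,0,-48],"yaw": 0},
  {"hand": 87,"slide": [-65,0,-70],"yaw": 0},
  {"hand": 87,"slide": [-85,0,-91],"yaw": 0},
  {"hand": 87,"slide": [-102,0,-110],"yaw": 0},
  {"hand": 87,"slide": [-111,0,-119],"yaw": 0},
  {"hand": 87,"slide": [-111,0,-119],"yaw": 0},
  {"hand": 87,"slide": [-111,0,-119],"yaw": 0},
  {"hand": 87,"slide": [-111,0,-119],"yaw": 0},
])

```text
clock: 15.58
ee_pos: [0.5535, 0.1798, 0.1634]
ee_rot: [-0.104, 0.105, -0.699, 0.699]
wrist_force: [-0.9, -0.0, 0.6]
finger_gap: 0.087
```

Call:
servo_tool([
  {"hand": 87,"slide": [0,10,0],"yaw": 0},
  {"hand": 87,"slide": [0,30,0],"yaw": 0},
  {"hand": 87,"slide": [0,50,0],"yaw": 0},
  {"hand": 87,"slide": [0,70,0],"yaw": 0},
  {"hand": 87,"slide": [0,87,0],"yaw": 0},
  {"hand": 87,"slide": [0,100,0],"yaw": 0},
  {"hand": 87,"slide": [0,110,0],"yaw": 0},
  {"hand": 87,"slide": [0,117,0],"yaw": 0},
  {"hand": 87,"slide": [0,120,0],"yaw": 0},
  {"hand": 87,"slide": [0,120,0],"yaw": 0},
  {"hand": 87,"slide": [0,120,0],"yaw": 0},
])

```text
clock: 16.5
ee_pos: [0.5547, 0.1805, 0.0441]
ee_rot: [0.105, -0.105, 0.699, -0.699]
wrist_force: [0.3, -0.6, 0.0]
finger_gap: 0.0869
```

Call:
servo_tool([
  {"hand": 87,"slide": [0,0,0],"yaw": 0},
  {"hand": 70,"slide": [0,0,0],"yaw": 0},
  {"hand": 62,"slide": [0,0,0],"yaw": 0},
  {"hand": 58,"slide": [0,0,0],"yaw": 0},
  {"hand": 54,"slide": [0,0,0],"yaw": 0},
  {"hand": 50,"slide": [0,0,0],"yaw": 0},
  {"hand": 50,"slide": [0,0,0],"yaw": 0},
  {"hand": 50,"slide": [0,0,0],"yaw": 0},
  {"hand": 50,"slide": [0,0,0],"yaw": 0},
  {"hand": 50,"slide": [0,0,0],"yaw": 0},
])

```text
clock: 17.33
ee_pos: [0.5546, 0.1806, 0.0439]
ee_rot: [-0.105, 0.105, -0.699, 0.699]
wrist_force: [-0.8, -0.5, 4.8]
finger_gap: 0.0604
```

Call:
servo_tool([
  {"hand": 50,"slide": [0,-3,0],"yaw": 0},
  {"hand": 50,"slide": [0,-8,0],"yaw": 0},
  {"hand": 50,"slide": [0,-15,0],"yaw": 0},
  {"hand": 50,"slide": [0,-22,0],"yaw": 0},
  {"hand": 50,"slide": [0,-29,0],"yaw": 0},
  {"hand": 50,"slide": [0,-35,0],"yaw": 0},
  {"hand": 50,"slide": [0,-39,0],"yaw": 0},
  {"hand": 50,"slide": [0,-40,0],"yaw": 0},
  {"hand": 50,"slide": [0,-40,0],"yaw": 0},
  {"hand": 50,"slide": [0,-40,0],"yaw": 0},
  {"hand": 50,"slide": [0,-40,0],"yaw": 0},
  {"hand": 50,"slide": [0,-40,0],"yaw": 0},
])

```text
clock: 18.33
ee_pos: [0.5541, 0.1806, 0.0833]
ee_rot: [0.105, -0.105, 0.699, -0.699]
wrist_force: [0.1, 0.6, -1.9]
finger_gap: 0.0609
```

```bash
python3 w.py pics/lift3.png
```

```text
18.8333 [0.55438286 0.18067193 0.08368773] 0.060535364855255396 
F [ 0.08010771  0.0494048  -2.31178597] [0.42324836 0.23409627 0.68335095] 
E [ 0.000e+00 -5.508e+01 -2.077e+01  2.000e-02 -6.000e-02  0.000e+00] q [0.197 0.506 1.699 0.    0.937 1.469]
```

View pics/lift3.png

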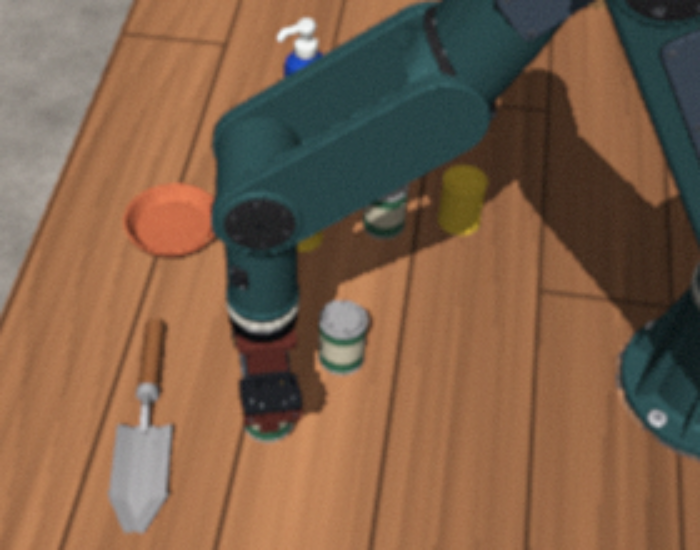

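Tin L weighs about 2.7 N, R about 4.1 N and M about 6.9 N, so the middle tin is the heaviest. I'm putting L back.

Call:
servo_tool([
  {"hand": 50,"slide": [0,4,0],"yaw": 0},
  {"hand": 50,"slide": [0,10,0],"yaw": 0},
  {"hand": 50,"slide": [0,17,0],"yaw": 0},
  {"hand": 50,"slide": [0,24,0],"yaw": 0},
  {"hand": 50,"slide": [0,30,0],"yaw": 0},
  {"hand": 50,"slide": [0,34,0],"yaw": 0},
  {"hand": 50,"slide": [0,37,0],"yaw": 0},
  {"hand": 50,"slide": [0,39,0],"yaw": 0},
  {"hand": 50,"slide": [0,40,0],"yaw": 0},
  {"hand": 50,"slide": [0,40,0],"yaw": 0},
  {"hand": 50,"slide": [0,40,0],"yaw": 0},
  {"hand": 50,"slide": [0,40,0],"yaw": 0},
])

```text
clock: 19.83
ee_pos: [0.5544, 0.1807, 0.0439]
ee_rot: [0.105, -0.105, 0.699, -0.699]
wrist_force: [-0.6, -0.0, 0.6]
finger_gap: 0.0606
```

Call:
servo_tool([
  {"hand": 62,"slide": [0,0,0],"yaw": 0},
  {"hand": 66,"slide": [0,0,0],"yaw": 0},
  {"hand": 75,"slide": [0,0,0],"yaw": 0},
  {"hand": 87,"slide": [0,0,0],"yaw": 0},
  {"hand": 87,"slide": [0,0,0],"yaw": 0},
  {"hand": 87,"slide": [0,0,0],"yaw": 0},
])

```text
clock: 20.33
ee_pos: [0.5545, 0.1807, 0.0437]
ee_rot: [0.105, -0.105, 0.699, -0.699]
wrist_force: [0.4, 0.3, -0.8]
finger_gap: 0.0861
```

Call:
servo_tool([
  {"hand": 87,"slide": [0,-6,0],"yaw": 0},
  {"hand": 87,"slide": [0,-18,0],"yaw": 0},
  {"hand": 87,"slide": [0,-36,0],"yaw": 0},
  {"hand": 87,"slide": [0,-56,0],"yaw": 0},
  {"hand": 87,"slide": [0,-76,0],"yaw": 0},
  {"hand": 87,"slide": [0,-96,0],"yaw": 0},
  {"hand": 87,"slide": [0,-110,0],"yaw": 0},
  {"hand": 87,"slide": [0,-120,0],"yaw": 0},
  {"hand": 87,"slide": [0,-120,0],"yaw": 0},
  {"hand": 87,"slide": [0,-120,0],"yaw": 0},
])

```text
clock: 21.17
ee_pos: [0.5547, 0.1807, 0.1644]
ee_rot: [0.105, -0.104, 0.699, -0.699]
wrist_force: [0.8, 0.3, -0.4]
finger_gap: 0.0871
```

Call:
servo_tool([
  {"hand": 87,"slide": [8,0,9],"yaw": 0},
  {"hand": 87,"slide": [25,0,27],"yaw": 0},
  {"hand": 87,"slide": [45,0,48],"yaw": 0},
  {"hand": 87,"slide": [65,0,70],"yaw": 0},
  {"hand": 87,"slide": [85,0,91],"yaw": 0},
  {"hand": 87,"slide": [102,0,110],"yaw": 0},
  {"hand": 87,"slide": [111,0,119],"yaw": 0},
  {"hand": 87,"slide": [111,0,119],"yaw": 0},
  {"hand": 87,"slide": [111,0,119],"yaw": 0},
  {"hand": 87,"slide": [111,0,119],"yaw": 0},
])

```text
clock: 22.0
ee_pos: [0.4836, 0.0348, 0.1635]
ee_rot: [0.105, -0.105, 0.699, -0.699]
wrist_force: [0.9, -0.0, 0.1]
finger_gap: 0.0873
```

```bash
python3 w.py pics/up3.png
```

```text
22.5 [0.48326418 0.03453869 0.16368722] 0.08707867735624297 
F [-0.05859965 -0.03653668  0.02749017] [0.48900061 0.43468946 0.60098463] 
E [-1.100e-01 -4.132e+01 -2.230e+01  3.000e-02 -6.000e-02  0.000e+00] q [-0.071  0.276  1.839  0.     1.027  1.201]
```

View pics/up3.png

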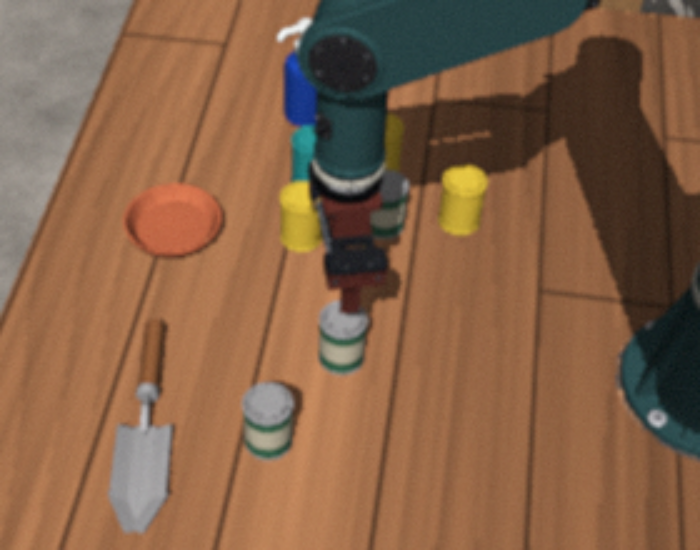

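Tin L is back at picture pixel (268,420) and tin R at (388,205). Next I grasp M and lift it about 120 mm.

Call:
servo_tool([
  {"hand": 87,"slide": [0,10,0],"yaw": 0},
  {"hand": 87,"slide": [0,30,0],"yaw": 0},
  {"hand": 87,"slide": [0,50,0],"yaw": 0},
  {"hand": 87,"slide": [0,70,0],"yaw": 0},
  {"hand": 87,"slide": [0,87,0],"yaw": 0},
  {"hand": 87,"slide": [0,100,0],"yaw": 0},
  {"hand": 87,"slide": [0,110,0],"yaw": 0},
  {"hand": 87,"slide": [0,117,0],"yaw": 0},
  {"hand": 87,"slide": [0,120,0],"yaw": 0},
  {"hand": 87,"slide": [0,120,0],"yaw": 0},
  {"hand": 87,"slide": [0,120,0],"yaw": 0},
])

```text
clock: 23.42
ee_pos: [0.4835, 0.0343, 0.0439]
ee_rot: [-0.105, 0.105, -0.699, 0.699]
wrist_force: [0.2, -1.0, -0.0]
finger_gap: 0.0869
```

Call:
servo_tool([
  {"hand": 87,"slide": [0,0,0],"yaw": 0},
  {"hand": 70,"slide": [0,0,0],"yaw": 0},
  {"hand": 62,"slide": [0,0,0],"yaw": 0},
  {"hand": 58,"slide": [0,0,0],"yaw": 0},
  {"hand": 54,"slide": [0,0,0],"yaw": 0},
  {"hand": 50,"slide": [0,0,0],"yaw": 0},
  {"hand": 50,"slide": [0,0,0],"yaw": 0},
  {"hand": 50,"slide": [0,0,0],"yaw": 0},
  {"hand": 50,"slide": [0,0,0],"yaw": 0},
  {"hand": 50,"slide": [0,0,0],"yaw": 0},
])

```text
clock: 24.25
ee_pos: [0.4833, 0.0344, 0.0439]
ee_rot: [0.105, -0.105, 0.699, -0.699]
wrist_force: [-1.1, -0.3, 6.4]
finger_gap: 0.0604
```

Call:
servo_tool([
  {"hand": 50,"slide": [0,-3,0],"yaw": 0},
  {"hand": 50,"slide": [0,-9,0],"yaw": 0},
  {"hand": 50,"slide": [0,-20,0],"yaw": 0},
  {"hand": 50,"slide": [0,-34,0],"yaw": 0},
  {"hand": 50,"slide": [0,-48,0],"yaw": 0},
  {"hand": 50,"slide": [0,-62,0],"yaw": 0},
  {"hand": 50,"slide": [0,-76,0],"yaw": 0},
  {"hand": 50,"slide": [0,-90,0],"yaw": 0},
  {"hand": 50,"slide": [0,-103,0],"yaw": 0},
  {"hand": 50,"slide": [0,-113,0],"yaw": 0},
  {"hand": 50,"slide": [0,-119,0],"yaw": 0},
  {"hand": 50,"slide": [0,-122,0],"yaw": 0},
])

```text
clock: 25.25
ee_pos: [0.4832, 0.0343, 0.1662]
ee_rot: [-0.105, 0.105, -0.699, 0.699]
wrist_force: [0.8, 0.2, -6.6]
finger_gap: 0.0598
```

Call:
servo_tool([
  {"hand": 50,"slide": [0,0,0],"yaw": 0},
  {"hand": 50,"slide": [0,0,0],"yaw": 0},
  {"hand": 50,"slide": [0,0,0],"yaw": 0},
  {"hand": 50,"slide": [0,0,0],"yaw": 0},
  {"hand": 50,"slide": [0,0,0],"yaw": 0},
  {"hand": 50,"slide": [0,0,0],"yaw": 0},
])

```text
clock: 25.75
ee_pos: [0.483, 0.0343, 0.1653]
ee_rot: [0.105, -0.105, 0.699, -0.699]
wrist_force: [0.0, 0.0, -5.9]
finger_gap: 0.0602
```

```bash
python3 w.py pics/lift4.png; python3 - <<'E'
from h import *
import cv2
p,d=viewer.grab_frame("top");cv2.imwrite("pics/top4.png",p[:,:,::-1])
W=cloud("top",d)
for k,(u,v) in {"L":(246,213),"R":(400,250)}.items():
    c=W[v-20:v+21,u-20:u+21].reshape(-1,3);c=c[(c[:,2]>.078)&(c[:,2]<.093)];print(k,len(c),c.mean(0))
p,d=viewer.grab_frame("side");W=cloud("side",d).reshape(-1,3)
m=(np.hypot(W[:,0]-.483,W[:,1]-.0345)<.036)&(W[:,2]>.02)
print("held lowest z",np.sort(W[m][:,2])[:15].round(3),m.sum())
E
```

```text
26.25 [0.48318418 0.03434402 0.16569641] 0.060176313865137505 
F [-0.52685488 -0.0420523  -6.54008552] [0.45385738 0.62719367 0.45184861] 
E [-0.000e+00 -4.428e+01 -2.444e+01  3.000e-02 -4.000e-02 -0.000e+00] q [-0.072  0.273  1.837  0.     1.032  1.201]
L 412 [0.55382483 0.18107201 0.08288161]
R 409 [ 0.45599818 -0.21745654  0.0827004 ]
held lowest z [0.119 0.12  0.12  0.122 0.122 0.122 0.123 0.123 0.124 0.124 0.124 0.124
 0.124 0.125 0.125] 829
```

View pics/lift4.png

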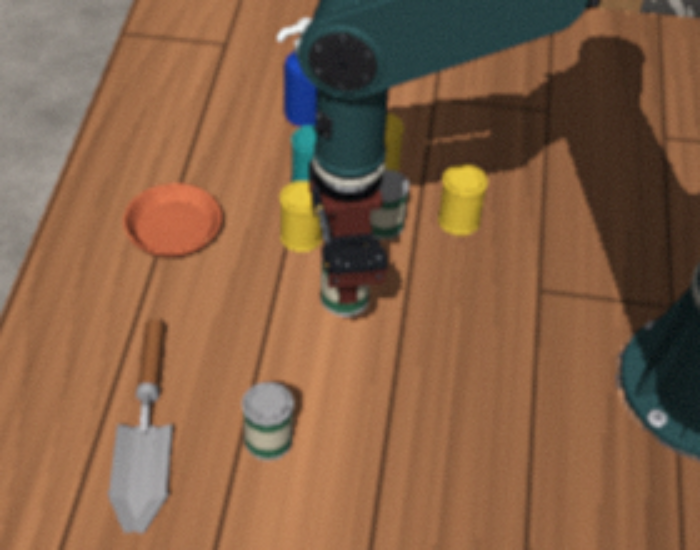

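View pics/top4.png

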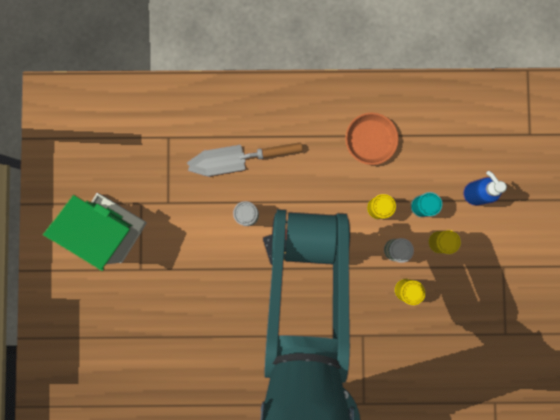

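The side view shows M held upright with its underside about 120 mm up. Tins L (246,213) and R (400,250) are standing within about 2 mm of where they started, so I'm handing in.

```bash
python3 -c "
from station import close_job
print(close_job())"
```

```text
the job is handed in; nothing more can be done
None
```

I weighed all three tins, and the arm is now holding up the heaviest one, the middle tin. I handed the job in at about 26 s of the 67 s allowed.

| Tin | Approx. weight (N) | Where it ended |
|---|---|---|
| Left | 2.5 | Standing, within about 2 mm of its start |
| Right | 4.1 | Standing, within about 2 mm of its start |
| Middle | 6.8 | Held upright and still, underside about 120 mm above the shelf |

- **Hold:** the last checks showed a 60 mm finger gap under a 35 N grip, with the weight steady at about 6.5 N on the wrist.
- **Everything else:** the last pictures show the dispenser, bottle, saucer, trowel and look-alikes where they were at the start.
- **Disagreements:** none of the checks failed. The wrist force reading has about 0.5 N of scatter, well below the gaps of at least 1.5 N between the tins.

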